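Swing the checking jig's contact arm over the plug adapter and lock it

TASK

With a fingertip, push the jig's swing arm round until its contact pad stands over the middle of the plug adapter's block, wherever on the jig that lies, and let it rest there. Then push the lock lever on top of the pillar across to the right, fully to its stop, with the arm still over the adapter. Only push: pick nothing up, and leave the parts on the jig and the things round it where they lie.

Things in the scene. Friction and masses are not known exactly. Their poses are not given: they have to be found in the camera images.
- jig: Checking jig fixed to the bench: aluminium plate 12 mm thick, with a pillar. Origin: on the bench top, on the pillar's upright axis; z up, -x roughly to the robot. Plate from 165 mm in front of the axis (-x) to 40 mm behind, 150 mm to each side. Four rubber discs (74 mm across, tops at 14 mm), 125 mm from the axis, at arm angles -0.96, -0.32, 0.32, 0.96 rad, carry one part each, in any order.
- swing_arm (a joint): Angle of the steel swing arm about the pillar, rad, -1.25 to 1.25. 0: along the jig's -x; grows counter-clockwise from above, so positive is to the robot's right (-y). Level bar 14 mm wide, 56 to 68 mm above the bench; its end is a black round handle 16 mm thick, 155 to 205 mm from the axis. Friction holds it where left; 1 to 2 N at the handle moves it. No clicks or stops at the discs.
- swing_grip (a point): Point on the middle line of the swing arm's black handle, 180 mm from the pillar axis, 62 mm above the bench: push the handle sideways here. Turns with the arm.
- contact_pad (a point): Centre of the underside of the small brass contact pad (22 mm across) under the swing arm, 125 mm from the pillar axis, 50 mm above the bench. It passes 6 mm above the plug adapter and touches nothing.
- lock_lever (a joint): Angle of the lock lever on top of the pillar, rad: 0 open, 1.5 locked at its stop. Grows counter-clockwise from above, from front-left to front-right: at 0 it points where the swing arm would at -1.0 rad, at 1.5 where the arm would at +0.5. Friction holds it where left; about 2 N at the grip point moves it. It neither hinders nor moves the arm.
- lever_grip (a point): Point on the middle line of the lock lever's round steel bar (12 mm thick), 62 mm from the pillar axis, 97 mm above the bench; turns with it. The bar ends in a black ball 22 mm thick at 80 mm. The lever passes clear over the swing arm. Under it a fixed collar, 58 mm across, lies 78 to 84 mm above the bench.
- adapter_1: Plug adapter, loose on one of the four discs: white block 40 (x) x 44 (y) x 30 mm, with two flat brass blades sticking out 16 mm level from its -x side; its top is 44 mm above the bench. Origin: under the middle of the whole length with blades, 8 mm from the middle of the block.
- adapter_middle (a point): Middle of the top face of the plug adapter's white block, 44 mm above the bench: the contact pad must come to stand over this. It lies 115 to 136 mm from the pillar axis, so the pad may be up to about 10 mm off along the arm even when the arm points straight at it.
- fuse_1: Glass fuse, 10 mm thick, 38 mm long, loose on a disc; not to be disturbed. Origin: middle of its underside.
- fuse_2: A second, equal glass fuse on another disc; not to be disturbed. Origin: middle of its underside.
- clip_black: Small spring clip with two jaws, 60 x 12 x 18 mm, loose on a disc; not to be disturbed. Origin: middle of its underside.
- check_load: Small die-cast box with knob and toggle, 64 x 110 x 61 mm, loose on the bench right of the jig; bystander. Origin: middle of its underside.
There are look-alikes about, which are no part of the job. What is shaped like the adapter_1 but brown or pink is not meant.

How it is judged:
By the outcome, as a careful person would: the job done as asked, in the order asked, and still so for the second after the job is handed in, with the robot touching nothing.
It also fails if it takes over 58 s, if anything falls off the work surface, if the arm or the gripper's body presses on something with over 40 N, if the wrist force passes 120 N, or if a joint passes its speed limit or range.

ROBOT

A 6-joint arm with a two-finger parallel gripper is mounted at the origin on a cart in front of the work surface, level with it; the furniture and walls round the work are solid. World frame = base frame: x ahead of the robot, y to its left, z up, the work surface at z = 0. Lengths are in m, angles in degrees, forces in N, time in s.
With the tool pointing down it reaches from about 0.35 to 1 m from the base axis. Payload 7.1 kg.
Tool frame: the origin (TCP) lies at the very end of the fingers, on their centre line; the grasp point (between the pads) lies 19 mm behind it (manip.grasp_offset is the distance from the TCP to the grasp point, in m); z points along the fingers, y is the line along which they close (so a half turn about z gives the same grasp; the last joint's range is limited). The gripper opens to 85 mm and grips with 20 to 120 N. Pads are 22 mm wide; open, the fingers measure 114 mm over their backs; the gripper's body (76 mm by 85 mm) begins 54 mm behind the grasp point. The pads swing forward as they close: fully open they stand 13 mm farther back than shut.
Start: joints at [-66.692, 24.242, 93.386, -0, 62.372, -1.089], TCP at [0.258, -0.569, 0.231] pointing down, gripper open.
Joint ranges: [-172.04, 172.04], [-51.8, 120.97], [4.93, 147.93], [-75.15, 255.16], [6.16, 154.13], [-145.62, 145.62]. Speed limits (degrees/s): [136.94, 136.94, 172.46, 180, 180, 180].

INTERFACE

Orientations are given as a 3x3 rotation matrix whose columns are the frame's x, y, z axes.
In Python, from bench import manip gives the robot as it stands.
- The arm moves only by the shell command python3 -m inch 'ROWS' [FORCE]. ROWS is JSON, a list of rows, each a list of 3 entries, a list of its own where there are three numbers: the shift along the tool's x, y, z in cm, then the turn, a rotation vector about the tool's x, y, z in degrees, then the closure, from 0 (fully open) to 1 (shut). A call has 1 to 5 rows; each row is the pose to reach, as a shift and turn from the pose commanded when the call began, along the tool's axes at that moment; what a row does not reach only later rows make up. A row lasts 1/8 s, in which the tool goes at most 62.5 mm and 10.7 degrees, less where a joint would pass 70% of its speed; a pose out of reach is approached as far as the arm can. A call with a gripper value outside its range is refused whole. The fingers move at their own pace and stop on an object; FORCE is the grip in N (left out, the last holds). Time passes only in rows, so rows that repeat a pose let the fingers close. It gives the time, the measured TCP pose, the force, the opening and the grip force at its end, in the units of the state.
- manip.get_obs(): the state, without advancing time (a new reading comes with each control period).
- manip.camera(name): name is "scene" or "top" or "wrist"; returns the picture (480x640x3 uint8, red, green, blue); there is no depth.
- manip.camera_model(name): a dict with "fovy" (degrees; the focal length in pixels is half the picture's height over the tangent of half this angle, whatever the lens; pixels are square), "cx", "cy" (the principal point, pixels), "k1" (the pictures are not rectified: a ray, as slopes to the right and down, at radius r is drawn at 1 + k1 r^2 times it, then the intrinsics apply), "R" (3x3) and "t" (3): a world point X has camera coordinates R X + t; the wrist camera has in their place "mount" (4x4, takes a point from camera to tool coordinates, whose origin is the TCP and whose axes are the flange's). Camera axes: x right, y down, z forward; pixel columns grow to the right and rows downward; lengths in m; the calibration is good to about 2 mm. A picture is of the moment at which its call begins: read the wrist's pose just before it. camera_model takes no time and is no camera call.
- manip.finish_job(): hands the job in; it is judged then, once.
Trained networks look in the newest picture that a camera, given by its name, has taken for a name from the list of things; names that differ only in an ending like _2 or _b are one class to them, and where a whole thing is asked for, a point or a joint stands for the part that bears it (a point fixed in the world has none). Each returns a list of dicts, best first, with "p" (0 to 1); they miss things now and then, are a little off and sometimes report something else, mostly with a low value. They report only what shows in the picture. A call takes as long as a camera call. They do not tell look-alikes from the thing itself.
- manip.search_frame(camera, thing): "position" ([column, row] in pixels, amid what is visible of it).
The state is a dict: "t": time; "joints": joint angles; "joint_velocities": joint speeds; "joint_torque": joint torques, N m; "tcp_pos": TCP position; "orientation": TCP orientation; "force": force on the tool from outside, world axes, zero at the start; "ft_torque": the same for the moment, N m; "width": finger opening in m; "gripper_force": force on a finger pad.
Only numpy, scipy, OpenCV 4.12 (cv2) and the standard library are available. Lean on these libraries where they do the work, as an engineer would, in place of code of your own. Each camera call takes 0.05 s, during which the arm holds its last target. There are 200 camera calls.

## Working session

There is one attempt and no reset: what is moved stays moved. The work goes in short steps, Python scripts to look and compute and a shell command to move; the robot and the scene stay as the last step left them, time stands still between calls to the robot, and variables do not carry over. Pictures are saved under pics/ and viewed, at most 10 in all, crops included, and the job is handed in when it is done.

```bash
mkdir -p pics
cat > h.py <<'E'
import numpy as np, cv2
from bench import manip
def snap(c,n):
    im=manip.camera(c); cv2.imwrite(f'pics/{n}.png',cv2.cvtColor(im,cv2.COLOR_RGB2BGR)); return im
def cam(c,o=None):
    m=manip.camera_model(c); f=240/np.tan(np.radians(m['fovy'])/2)
    if 'mount' in m:
        o=o or manip.get_obs(); T=np.eye(4);T[:3,:3]=o['orientation'];T[:3,3]=o['tcp_pos']
        T=np.linalg.inv(T@np.array(m['mount'])); R,t=T[:3,:3],T[:3,3]
    else: R,t=np.array(m['R']),np.array(m['t'])
    return dict(f=f,cx=m['cx'],cy=m['cy'],k=m['k1'],R=R,t=t)
def ray(c,p):
    d=np.array([(p[0]-c['cx'])/c['f'],(p[1]-c['cy'])/c['f']]); u=d.copy()
    for _ in range(20): u=d/(1+c['k']*(u@u))
    v=c['R'].T@np.array([*u,1]); return -c['R'].T@c['t'], v/np.linalg.norm(v)
def atz(c,p,z):
    o,v=ray(c,p); return o+v*(z-o[2])/v[2]
def tri(r):
    A=sum(np.eye(3)-np.outer(v,v) for o,v in r); b=sum((np.eye(3)-np.outer(v,v))@o for o,v in r); return np.linalg.solve(A,b)
def proj(c,X):
    q=c['R']@np.array(X)+c['t']; u=q[:2]/q[2]; u=u*(1+c['k']*(u@u)); return u*c['f']+[c['cx'],c['cy']]
E
python3 - <<'E'
from h import *
np.set_printoptions(precision=3,suppress=True)
for c in('top','scene'):
    snap(c,c+'0'); C=cam(c); print(c,-C['R'].T@C['t'])
    for n in('jig','swing_grip','contact_pad','lever_grip','adapter_1','fuse_1','clip_black','check_load'):
        print(n,[(np.round(d['position']),round(d['p'],2)) for d in manip.search_frame(c,n)[:4]])
E
```

```text
top [ 0.418 -0.005  1.11 ]
jig [(array([252., 211.]), 0.97), (array([223., 224.]), 0.49)]
swing_grip [(array([246., 232.]), 0.91)]
contact_pad [(array([243., 233.]), 0.67)]
lever_grip [(array([240., 180.]), 0.89), (array([225., 225.]), 0.59)]
adapter_1 [(array([234., 298.]), 0.89), (array([189., 294.]), 0.64), (array([148., 224.]), 0.59), (array([227., 225.]), 0.57)]
fuse_1 [(array([259., 237.]), 0.52), (array([243., 230.]), 0.5)]
clip_black [(array([202., 201.]), 0.65)]
check_load [(array([498., 271.]), 0.58)]
scene [-0.493  0.545  0.93 ]
jig [(array([256., 266.]), 0.9)]
swing_grip [(array([246., 275.]), 0.68), (array([261., 261.]), 0.58)]
contact_pad [(array([264., 260.]), 0.65)]
lever_grip [(array([243., 273.]), 0.49), (array([247., 238.]), 0.46)]
adapter_1 [(array([238., 320.]), 0.89), (array([280., 314.]), 0.76), (array([178., 294.]), 0.76), (array([243., 274.]), 0.54)]
fuse_1 [(array([289., 259.]), 0.46)]
clip_black [(array([223., 270.]), 0.59), (array([255., 266.]), 0.3)]
check_load [(array([440., 240.]), 0.78)]
```

View pics/top0.png

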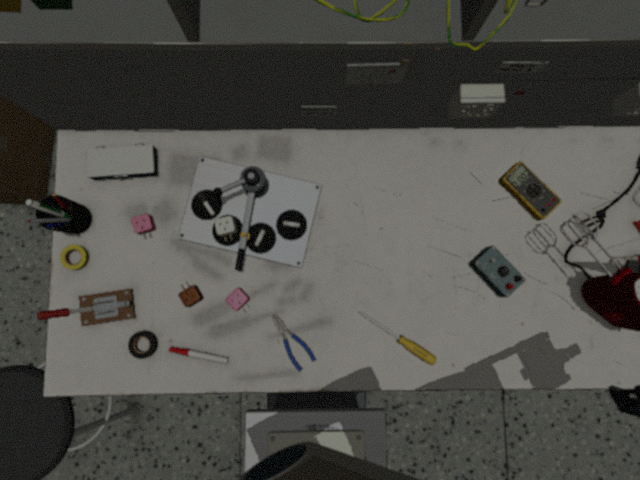

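View pics/scene0.png

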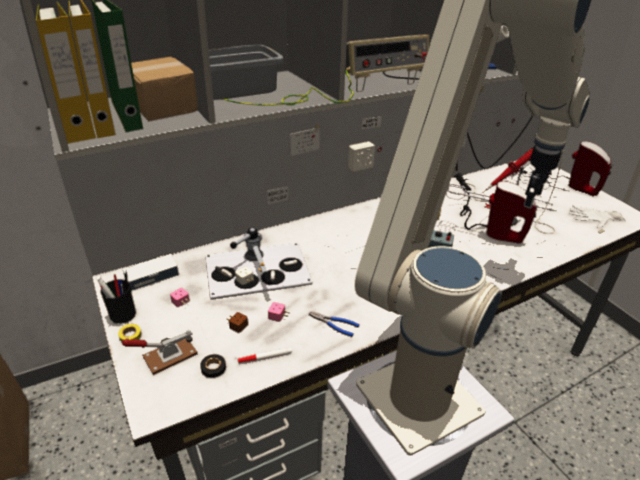

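Run:
```python
from h import *
np.set_printoptions(precision=3,suppress=True)
im=cv2.imread('pics/top0.png')[145:280,170:335]
cv2.imwrite('pics/topc.png',cv2.resize(im,None,fx=4.8,fy=4.4*4.8/4.4,interpolation=cv2.INTER_CUBIC)[:600])
C=cam('top');S=cam('scene')
print('f',C['f'])
print('pillar',atz(C,(254,178),.1),'adapter',atz(C,(226,226),.044),'grip',atz(C,(240,262),.062))
print('adapter tri',tri([ray(C,(225,226)),ray(S,(243,274))]))
print('corners',[atz(C,p,.012) for p in((203,158),(320,185),(301,265),(181,236))])
```

```text
f 471.74949774955263
pillar [0.666 0.129 0.1  ] adapter [0.569 0.2   0.044] grip [0.485 0.165 0.062]
adapter tri [0.571 0.206 0.032]
corners [array([0.737, 0.262, 0.012]), array([ 0.669, -0.015,  0.012]), array([0.48 , 0.031, 0.012]), array([0.551, 0.31 , 0.012])]
```

View pics/topc.png

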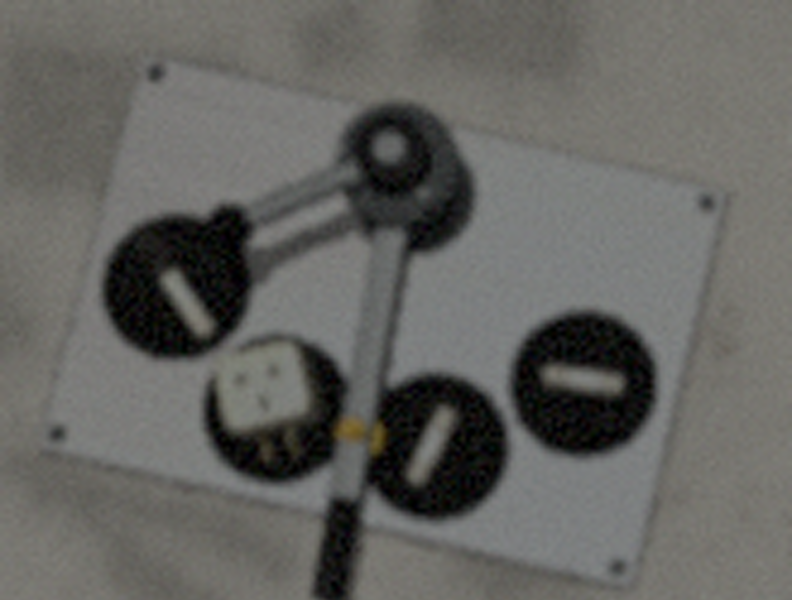

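Run:
```python
from h import *
np.set_printoptions(precision=4,suppress=True)
C=cam('top'); px=lambda a:(a[0]/4.8+170-.4,a[1]/4.8+145-.4)
P=[];Q=[]
for c,q in zip([(142,62),(727,190),(632,587),(43,450)],[(.04,.15),(.04,-.15),(-.165,-.15),(-.165,.15)]): P.append(atz(C,px(c),.012)[:2]);Q.append(q)
for c,a in zip([(177,287),(275,408),(435,447),(585,383)],[-.96,-.32,.32,.96]): P.append(atz(C,px(c),.014)[:2]);Q.append((-.125*np.cos(a),-.125*np.sin(a)))
P=np.array(P);Q=np.array(Q);p0=P.mean(0);q0=Q.mean(0)
U,s,Vt=np.linalg.svd((Q-q0).T@(P-p0)); R=Vt.T@np.diag([1,np.linalg.det(Vt.T@U.T)])@U.T; t=p0-R@q0
print('res',P-(Q@R.T+t)); th=np.arctan2(R[1,0],R[0,0]); print('axis',t,'yaw',th)
def ang(X): d=R.T@(X[:2]-t); return np.arctan2(-d[1],-d[0]),np.hypot(*d)
ad=atz(C,px((265,385)),.044); print('adapter',ad,ang(ad))
for c,z in [((350,465),.068),((338,550),.07),((352,430),.05),((395,240),.068)]: X=atz(C,px(c),z); print('arm',X,ang(X))
X=atz(C,px((228,225)),.108);print('ball',X,ang(X))
np.savez('jig.npz',R=R,t=t,ad=ad)
```

```text
res [[-0.0051 -0.0012]
 [-0.0016  0.0019]
 [ 0.0022  0.0021]
 [ 0.0015 -0.0046]
 [ 0.0013 -0.0003]
 [ 0.0016  0.0017]
 [ 0.0002  0.0005]
 [-0.     -0.0001]]
axis [0.6689 0.1355] yaw -0.23767994030116404
adapter [0.5715 0.2025 0.044 ] (np.float64(-0.3648928299448851), np.float64(0.11822884802791407))
arm [0.5303 0.1584 0.068 ] (np.float64(0.07371674271473333), np.float64(0.14043215823565525))
arm [0.491  0.1633 0.07  ] (np.float64(0.08232632405334321), np.float64(0.18007648546022126))
arm [0.5488 0.1604 0.05  ] (np.float64(0.033188066195702956), np.float64(0.12262510363027965))
arm [0.6357 0.138  0.068 ] (np.float64(0.16109277036502), np.float64(0.03330520656284096))
ball [0.6348 0.2072 0.108 ] (np.float64(-0.8900970793832269), np.float64(0.07937177518111867))
```

Run:
```python
from h import *
np.set_printoptions(precision=4,suppress=True)
o=manip.get_obs(); print(o['t'],o['tcp_pos']);R=np.array(o['orientation']);print(R,np.array(manip.camera_model('wrist')['mount']))
print('tool shift cm to look',R.T@(np.array([.50,.13,.24])-o['tcp_pos'])*100)
```

```text
0.9 [ 0.2582 -0.5692  0.2313]
[[ 0.9107  0.413   0.    ]
 [ 0.413  -0.9107  0.    ]
 [ 0.     -0.     -1.    ]] [[-0.0003 -0.9597 -0.281   0.0725]
 [ 1.     -0.0004  0.0003 -0.0013]
 [-0.0004 -0.281   0.9597 -0.144 ]
 [ 0.      0.      0.      1.    ]]
tool shift cm to look [ 50.9012 -53.6858  -0.8647]
```

```bash
python3 -m inch '[[[4.2,-4.5,0],[0,0,9.4],1],[[8.4,-9,0],[0,0,18.8],1],[[12.6,-13.5,0],[0,0,28.2],1],[[16.8,-18,0],[0,0,37.6],1],[[21,-22.5,0],[0,0,47],1]]'
python3 - <<'E'
from h import *
o=manip.get_obs(); R=np.array(o['orientation']);print(R.round(3),R.T@(np.array([.50,.13,.24])-o['tcp_pos'])*100)
E
```

```text
t: 1.52
tcp_pos: [0.3563, -0.2779, 0.2316]
orientation: [[0.923, -0.384, 0.001], [-0.384, -0.923, -0.0], [0.001, 0.0, -1.0]]
force: [0.6, -0.9, 0.9]
width: 0.0
gripper_force: 0.0
[[ 0.923 -0.384  0.001]
 [-0.384 -0.923 -0.   ]
 [ 0.001  0.    -1.   ]] [ -2.40319923 -43.17565641  -0.84510697]
```

```bash
python3 -m inch '[[[-0.4,-6,0],[0,0,0],1],[[-0.8,-12,0],[0,0,0],1],[[-1.2,-18,0],[0,0,0],1],[[-1.6,-24,0],[0,0,0],1],[[-2,-30,0],[0,0,0],1]]'>/dev/null
python3 -m inch '[[[0,-6,0],[0,0,0],1],[[-0.4,-12.5,-1],[0,0,0],1],[[-0.4,-12.5,-1],[0,0,0],1]]'
python3 - <<'E'
from h import *
np.set_printoptions(precision=4,suppress=True)
o=manip.get_obs(); snap('wrist','w0'); C=cam('wrist',o)
for n in('swing_grip','contact_pad','lever_grip','adapter_1','jig'): print(n,[(np.round(d['position']),round(d['p'],2)) for d in manip.search_frame('wrist',n)[:3]])
J=np.load('jig.npz');
for a,r,z in[(0,0,.1),(.08,.18,.062),(-.365,.118,.044)]: print(proj(C,[*(J['t']+J['R']@[-r*np.cos(a),-r*np.sin(a)]),z]))
E
```

```text
t: 2.52
tcp_pos: [0.4963, 0.1264, 0.2422]
orientation: [[0.927, -0.375, 0.003], [-0.375, -0.927, 0.001], [0.002, -0.002, -1.0]]
force: [0.3, -0.7, 0.5]
width: 0.0002
gripper_force: 0.0
swing_grip [(array([252., 145.]), 0.75), (array([128., 119.]), 0.44)]
contact_pad []
lever_grip [(array([157.,  45.]), 0.96)]
adapter_1 [(array([300., 290.]), 0.94), (array([200., 161.]), 0.73), (array([203., 332.]), 0.61)]
jig [(array([251.,  96.]), 0.87)]
[203.0579 -15.4189]
[279.445  236.8275]
[201.0976 162.0354]
```

View pics/w0.png

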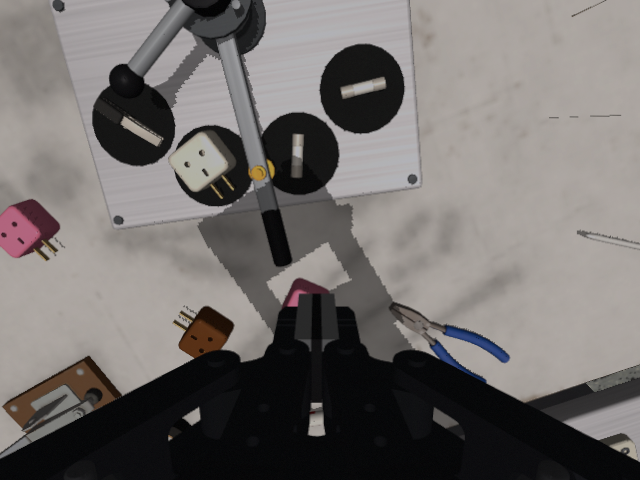

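Run:
```python
from h import *
np.set_printoptions(precision=4,suppress=True)
C=cam('wrist');T=cam('top')
P=[];Q=[]
for c,q in zip([(421,187),(117,228)],[(-.165,-.15),(-.165,.15)]): P.append(atz(C,c,.012)[:2]);Q.append(q)
for c,a in zip([(134,123),(213,165.5),(299,153),(362,88)],[-.96,-.32,.32,.96]): P.append(atz(C,c,.014)[:2]);Q.append((-.125*np.cos(a),-.125*np.sin(a)))
P=np.array(P);Q=np.array(Q);p0=P.mean(0);q0=Q.mean(0)
U,s,Vt=np.linalg.svd((Q-q0).T@(P-p0)); R=Vt.T@np.diag([1,np.linalg.det(Vt.T@U.T)])@U.T; t=p0-R@q0
print('res',P-(Q@R.T+t)); print('axis',t,'yaw',np.arctan2(R[1,0],R[0,0]))
def ang(X): d=R.T@(X[:2]-t); return np.arctan2(-d[1],-d[0]),np.hypot(*d)
ad=atz(C,(199,159.5),.044); print('adapter',ad,ang(ad)); print('tri',tri([ray(C,(199,159.5)),ray(T,(224.8,224.8))]))
for c,z in [((282,262),.062),((267,212),.062),((250,130),.068),((228,45),.068),((263,172),.056)]: X=atz(C,c,z); print('arm',X,ang(X))
X=atz(C,(126,81),.097);print('ball',X,ang(X),tri([ray(C,(126,81)),ray(T,(217,191.5))]))
np.savez('jig.npz',R=R,t=t,ad=ad)
```

```text
res [[ 0.0005  0.0031]
 [-0.0003 -0.0052]
 [-0.0006 -0.    ]
 [ 0.0001  0.001 ]
 [-0.      0.0002]
 [ 0.0002  0.0009]]
axis [0.6682 0.1279] yaw -0.25115044825064947
adapter [0.5719 0.1969 0.044 ] (np.float64(-0.37089898313470243), np.float64(0.11850399797162295))
tri [0.574  0.2062 0.0178]
arm [0.4677 0.1654 0.062 ] (np.float64(0.06637205347683438), np.float64(0.20395349117063985))
arm [0.5121 0.1593 0.062 ] (np.float64(0.052752657692007016), np.float64(0.15921562231225697))
arm [0.576  0.1438 0.068 ] (np.float64(0.07996005155313719), np.float64(0.09354746411134984))
arm [0.6359 0.1335 0.068 ] (np.float64(0.07885767311796874), np.float64(0.032750703867851026))
arm [0.5426 0.1498 0.056 ] (np.float64(0.07840055382525428), np.float64(0.12742785523043568))
ball [0.6355 0.2031 0.097 ] (np.float64(-0.909661504308047), np.float64(0.08200414617855728)) [0.6461 0.2184 0.0558]
```

```bash
cat >> h.py <<'E'
J=np.load('jig.npz')
def arm(a,r,off,z):  # off>0: to the right (growing a)
    return np.array([*(J['t']+J['R']@[-r*np.cos(a)+off*np.sin(a),-r*np.sin(a)-off*np.cos(a)]),z])
def shift(X):
    o=manip.get_obs(); return (np.array(o['orientation']).T@(X-o['tcp_pos'])*100).round(2)
E
python3 - <<'E'
from h import *
for a,f,z in[(.07,.048,.2),(.07,.048,.05),(.07,.0225,.05),(-.1,.0225,.05),(-.3,.0225,.05),(-.37,.0225,.05)]: print(a,arm(a,.18,f,z),shift(arm(a,.18,f,z)))
E
```

```text
0.07 [0.48247319 0.11310093 0.2       ] [-0.77  1.22  4.12]
0.07 [0.48247319 0.11310093 0.05      ] [-0.76  1.21 19.12]
0.07 [0.4870673  0.13818368 0.05      ] [-1.29 -1.29 19.11]
-0.1 [0.49142013 0.16867557 0.05      ] [-2.05 -4.27 19.11]
-0.3 [0.50304701 0.2029784  0.05      ] [-2.28 -7.89 19.11]
-0.37 [0.50870355 0.21434406 0.05      ] [-2.19 -9.15 19.11]
```

```bash
python3 -m inch '[[[-0.8,1.2,4],[0,0,0],1],[[-0.8,1.2,9],[0,0,0],1],[[-0.8,1.2,14],[0,0,0],1],[[-0.8,1.2,19.1],[0,0,0],1],[[-0.8,1.2,19.1],[0,0,0],1]]'
python3 - <<'E'
from h import *
print(shift(arm(.07,.18,.048,.05)))
o=manip.get_obs();C=cam('wrist',o);snap('wrist','w1')
E
```

```text
t: 3.45
tcp_pos: [0.4797, 0.113, 0.0475]
orientation: [[0.925, -0.38, -0.008], [-0.381, -0.925, -0.002], [-0.007, 0.005, -1.0]]
force: [0.1, -0.1, 0.2]
width: -0.0
gripper_force: 0.0
[ 0.26 -0.12 -0.26]
```

View pics/w1.png

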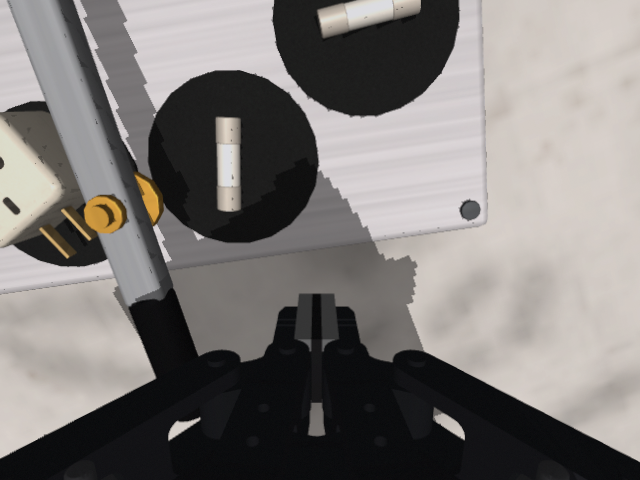

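```bash
python3 -m inch '[[[-0.4,-2,-0.2],[0,0,0],1],[[-0.8,-3.5,-0.2],[0,0,0],1],[[-1.1,-5,-0.2],[0,0,0],1],[[-1.3,-6.3,-0.2],[0,0,0],1],[[-1.4,-7.5,-0.2],[0,0,0],1]]'
cat > look.py <<'E'
import sys
from h import *
o=manip.get_obs();C=cam('wrist',o);snap('wrist',sys.argv[1])
for n in('contact_pad','swing_grip','adapter_1'): print(n,[(np.round(d['position']),round(d['p'],2)) for d in manip.search_frame('wrist',n)[:3]])
for a in(-.2,-.3,-.37): print(a,'pad top pt',proj(C,arm(a,.125,0,.056)),'bar',proj(C,arm(a,.1,0,.068)),shift(arm(a,.18,.0225,.05)))
print('ad',proj(C,J['ad']))
E
python3 look.py w2
```

```text
t: 4.12
tcp_pos: [0.4984, 0.1905, 0.0526]
orientation: [[0.926, -0.378, 0.0], [-0.378, -0.926, -0.0], [0.0, -0.0, -1.0]]
force: [0.9, -1.9, 0.7]
width: 0.0002
gripper_force: 0.9
contact_pad [(array([260., 167.]), 0.83), (array([314., 122.]), 0.48), (array([417., 132.]), 0.25)]
swing_grip [(array([258., 167.]), 0.76)]
adapter_1 [(array([449., 422.]), 0.77), (array([199., 146.]), 0.76), (array([177., 430.]), 0.41)]
-0.2 pad top pt [279.52435665 169.84173697] bar [279.19473596  90.52693185] [-0.01  0.38  0.2 ]
-0.3 pad top pt [243.51372268 165.75657505] bar [246.03016352  86.59979679] [-0.03 -1.43  0.2 ]
-0.37 pad top pt [218.40543207 160.73624969] bar [222.9234092   81.77064191] [ 0.06 -2.7   0.2 ]
ad [228.64306781 140.44391109]
```

View pics/w2.png

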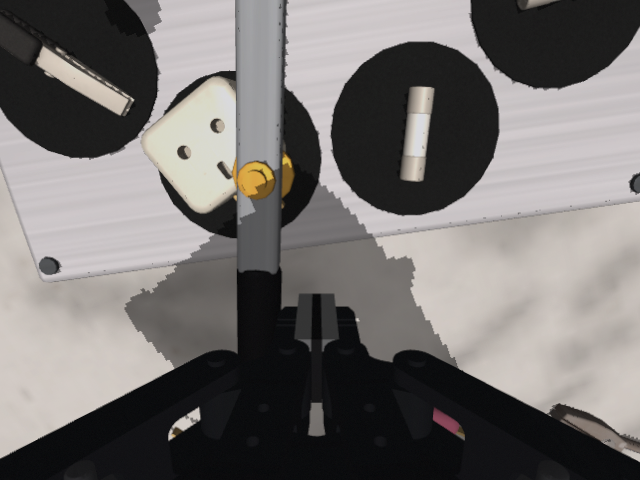

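Run:
```python
from h import *
C=cam('wrist')
def ang(X): d=J['R'].T@(X[:2]-J['t']); return np.arctan2(-d[1],-d[0]),np.hypot(*d)
X=atz(C,(210,145.5),.044);print(X,ang(X))
for p in((142,138),(215,78),(205,213)): print(atz(C,p,.044))
for p,z in(((261,40),.068),((260.5,90),.068),((260,230),.068),((260,300),.067)):print(ang(atz(C,p,z)))
```

```text
[0.57236169 0.20309577 0.044     ] (np.float64(-0.41434707946678967), np.float64(0.12180617261299649))
[0.58433249 0.22507325 0.044     ]
[0.59258481 0.19110832 0.044     ]
[0.55027614 0.21623358 0.044     ]
(np.float64(-0.25500151255286024), np.float64(0.08669264679713137))
(np.float64(-0.24542640659254145), np.float64(0.10036497541719046))
(np.float64(-0.22543639349999128), np.float64(0.14364831872467163))
(np.float64(-0.2188854295990775), np.float64(0.16918573444618412))
```

Run:
```python
from h import *
y=-.242;R=np.array([[np.cos(y),-np.sin(y)],[np.sin(y),np.cos(y)]]);t=np.array([.6686,.1345]);C=cam('wrist');ad=atz(C,(210,145.5),.044)
np.savez('jig.npz',R=R,t=t,ad=ad)
def ang(X): d=R.T@(X[:2]-t); return np.round((np.arctan2(-d[1],-d[0]),np.hypot(*d)),3)
print('ad',ang(ad),'holes check discs',[ang(atz(C,p,.014)) for p in((415,128),(75,68))])
for p,z in(((261,40),.068),((260.5,90),.068),((260,230),.068),((260,300),.067)):print(ang(atz(C,p,z)))
import h; h.J=np.load('jig.npz')
for a in(-.22,-.38,-.4):print(a,[shift(arm(a,.18,f,.05)) for f in(.014,.0165,.0185)])
```

```text
ad [-0.377  0.118] holes check discs [array([0.322, 0.122]), array([-0.962,  0.123])]
[-0.193  0.084]
[-0.193  0.098]
[-0.192  0.141]
[-0.191  0.167]
-0.22 [array([-0.17, -1.29,  0.2 ]), array([-0.19, -1.04,  0.2 ]), array([-0.2 , -0.84,  0.2 ])]
-0.38 [array([ 0.05, -4.17,  0.2 ]), array([-0.01, -3.93,  0.2 ]), array([-0.05, -3.73,  0.2 ])]
-0.4 [array([ 0.11, -4.52,  0.2 ]), array([ 0.05, -4.28,  0.2 ]), array([-0.  , -4.09,  0.2 ])]
```

```bash
python3 -m inch '[[[0,-1,0],[0,0,0],1],[[0,-2,0],[0,0,0],1],[[0,-2.7,0],[0,0,0],1],[[0,-3.1,0],[0,0,0],1],[[0,-3.1,0],[0,0,0],1]]'
python3 look.py w3
```

```text
t: 4.95
tcp_pos: [0.5102, 0.2185, 0.0524]
orientation: [[0.926, -0.379, 0.0], [-0.379, -0.926, 0.0], [0.0, -0.0, -1.0]]
force: [0.1, -0.1, 1.4]
width: 0.0003
gripper_force: 0.0
contact_pad [(array([284., 170.]), 0.79)]
swing_grip [(array([283., 169.]), 0.85)]
adapter_1 [(array([314., 148.]), 0.94), (array([450., 420.]), 0.7)]
-0.2 pad top pt [352.43342214 177.2559673 ] bar [362.3009153   99.33619033] [-0.24  3.01  0.24]
-0.3 pad top pt [316.69187919 173.51088226] bar [329.4218766   95.69797576] [-0.28  1.2   0.24]
-0.37 pad top pt [291.83649166 168.74265751] bar [306.58256444  91.08564108] [-0.2  -0.07  0.24]
ad [295.26656799 146.6276562 ]
```

View pics/w3.png

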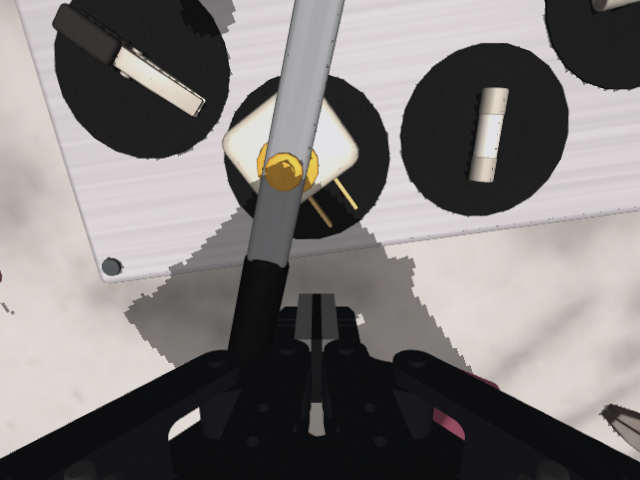

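Run:
```python
from h import *
C=cam('wrist')
def ang(X): d=J['R'].T@(X[:2]-J['t']); return np.round((np.arctan2(-d[1],-d[0]),np.hypot(*d)),3)
print('ad',ang(atz(C,(290.5,147.5),.044)),'pad',ang(atz(C,(288,165),.052)))
for p,z in(((318.5,0),.068),((269,250),.068),((294,125),.068)):print(ang(atz(C,p,z)))
g=cv2.cvtColor(cv2.imread('pics/w3.png'),cv2.COLOR_BGR2GRAY).astype(int)
for r in(20,225,240):print(r,g[r,230:350:4])
```

```text
ad [-0.386  0.119] pad [-0.38   0.124]
[-0.389  0.075]
[-0.376  0.152]
[-0.38  0.11]
20 [121 121 212 213 211 211 210 211 209 209 209 208 207 206 204 186 144 167
 169 172 169 166 168 167 171 174 166 129 220 218]
225 [120 120 121 121 122 121  83  94  94  94  95  95  96  96  97  92  71  17
  17  18  16  18  17  17  18 115  17  17  18  18]
240 [120 119 119 118 117  73  93  94  95  95  95  95  96  97  94  80 124 123
 122 123 122 121 121 120 119 120 120 120 121 122]
```

```bash
python3 -m inch '[[[0,1.2,0],[0,0,0],1],[[0,3,0],[0,0,0],1],[[0,3,-6],[0,0,0],1],[[0,3,-12],[0,0,-10],1],[[0,3,-13],[0,0,-20],1]]'
python3 -m inch '[[[0,0,0],[0,0,-10],1],[[0,0,0],[0,0,-20],1],[[0,0,0],[0,0,-30],1],[[0,0,0],[0,0,-40],1],[[0,0,0],[0,0,-50],1]]' >/dev/null
python3 -m inch '[[[0,0,0],[0,0,-10],1],[[0,0,0],[0,0,-20],1],[[0,0,0],[0,0,-20],1]]'
python3 - <<'E'
from h import *
print(manip.get_obs()['joints'])
for f,z in((-.05,.18),(-.05,.087)): print(arm(-1,.06,f,z),shift(arm(-1,.06,f,z)))
o=manip.get_obs();C=cam('wrist',o);snap('wrist','w4')
for a in(-1,-.9): print(a,'ball',proj(C,arm(a,.08,0,.097)))
T=cam('top');print('wall',atz(T,(250,128),0))
E
```

```text
t: 5.78
tcp_pos: [0.5003, 0.1898, 0.1864]
orientation: [[0.999, -0.035, 0.006], [-0.035, -0.999, 0.002], [0.006, -0.002, -1.0]]
force: [0.2, -0.1, -1.1]
width: 0.0001
gripper_force: 0.0
t: 6.78
tcp_pos: [0.4979, 0.1892, 0.1821]
orientation: [[0.381, 0.925, -0.001], [0.925, -0.381, -0.0], [-0.001, -0.001, -1.0]]
force: [-0.3, 0.3, 0.5]
width: -0.0
gripper_force: 0.0
[ 1.95303331e+01  2.03573350e+01  1.07239751e+02 -1.58385970e-03
  5.24520651e+01  4.19306256e+01]
[0.69654734 0.20743111 0.18      ] [ 9.25 17.67  0.19]
[0.69654734 0.20743111 0.087     ] [ 9.26 17.68  9.49]
-1 ball [545.71066677 121.80991737]
-0.9 ball [533.87749421 132.22830598]
wall [0.81360276 0.15227493 0.        ]
```

View pics/w4.png

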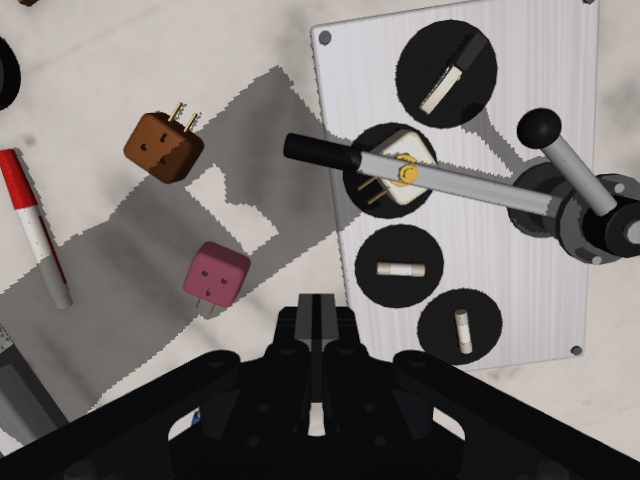

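```bash
python3 -m inch '[[[2.3,4.4,0],[0,0,0],1],[[4.6,8.8,0],[0,0,0],1],[[7,13.3,0],[0,0,0],1],[[9.3,17.7,0],[0,0,0],1],[[9.3,17.7,0],[0,0,0],1]]'
python3 -m inch '[[[0,0,3],[0,0,0],1],[[0,0,6],[0,0,0],1],[[0,0,9.3],[0,0,0],1],[[0,0,9.3],[0,0,0],1]]'
python3 - <<'E'
from h import *
for a in np.arange(-1,.55,.15): print(round(a,2),[shift(arm(a,.06,f,.087)) for f in(-.05,-.022)])
print(shift(arm(.56,.06,-.02,.087)))
E
```

```text
t: 7.45
tcp_pos: [0.7003, 0.2088, 0.1816]
orientation: [[0.383, 0.924, 0.001], [0.924, -0.383, 0.0], [0.001, 0.001, -1.0]]
force: [0.1, -0.4, 0.1]
width: 0.0003
gripper_force: 0.0
t: 7.95
tcp_pos: [0.6945, 0.2083, 0.0862]
orientation: [[0.381, 0.925, -0.007], [0.925, -0.381, -0.002], [-0.004, -0.005, -1.0]]
force: [0.5, -0.3, 0.7]
width: -0.0
gripper_force: 0.0
-1.0 [array([-0.  ,  0.22, -0.08]), array([-1.85, -1.88, -0.06])]
-0.85 [array([-0.12, -0.94, -0.07]), array([-2.26, -2.75, -0.05])]
-0.7 [array([-0.41, -2.07, -0.06]), array([-2.79, -3.54, -0.05])]
-0.55 [array([-0.86, -3.15, -0.06]), array([-3.44, -4.25, -0.04])]
-0.4 [array([-1.48, -4.15, -0.05]), array([-4.19, -4.85, -0.03])]
-0.25 [array([-2.23, -5.05, -0.04]), array([-5.02, -5.33, -0.03])]
-0.1 [array([-3.11, -5.82, -0.03]), array([-5.91, -5.68, -0.02])]
0.05 [array([-4.09, -6.45, -0.02]), array([-6.84, -5.9 , -0.02])]
0.2 [array([-5.16, -6.93, -0.02]), array([-7.79, -5.97, -0.01])]
0.35 [array([-6.29, -7.24, -0.01]), array([-8.75, -5.9 , -0.01])]
0.5 [array([-7.45, -7.38, -0.  ]), array([-9.68, -5.69, -0.  ])]
[-10.2   -5.44  -0.  ]
```

```bash
python3 -m inch '[[[-1.8,-1.9,0],[0,0,0],1],[[-2.3,-2.8,0],[0,0,0],1],[[-2.8,-3.5,0],[0,0,0],1],[[-3.4,-4.3,0],[0,0,0],1],[[-4.2,-4.9,0],[0,0,0],1]]'
python3 -m inch '[[[-0.8,-0.4,0],[0,0,0],1],[[-1.7,-0.8,0],[0,0,0],1],[[-2.6,-1,0],[0,0,0],1],[[-3.6,-1,0],[0,0,0],1],[[-4.4,-1,0],[0,0,0],1]]'
python3 - <<'E'
from h import *
for a in (.4,.5,.55): print(shift(arm(a,.06,-.022,.087)))
E
```

```text
t: 8.57
tcp_pos: [0.637, 0.1893, 0.0901]
orientation: [[0.379, 0.925, 0.002], [0.925, -0.379, 0.001], [0.002, 0.002, -1.0]]
force: [4.2, 0.3, 0.6]
width: 0.0003
gripper_force: 1.7
t: 9.2
tcp_pos: [0.6101, 0.1516, 0.0893]
orientation: [[0.379, 0.925, -0.0], [0.925, -0.379, 0.0], [-0.0, -0.0, -1.0]]
force: [1.9, 2.5, 0.9]
width: 0.0002
gripper_force: 1.6
[-0.6  -0.21  0.23]
[-1.22 -0.05  0.23]
[-1.53  0.05  0.23]
```

```bash
python3 -m inch '[[[-0.5,-0.1,0.2],[0,0,0],1],[[-0.9,-0.1,0.2],[0,0,0],1],[[-1.2,0,0.2],[0,0,0],1],[[-1.2,0,0.2],[0,0,0],1]]'
python3 -m inch '[[[-0.2,0,0],[0,0,0],1],[[-0.3,0.1,0],[0,0,0],1]]'
```

```text
t: 9.7
tcp_pos: [0.6055, 0.1406, 0.087]
orientation: [[0.379, 0.925, -0.001], [0.925, -0.379, -0.0], [-0.001, -0.001, -1.0]]
force: [0.4, 1.2, -0.2]
width: 0.0002
gripper_force: 0.4
t: 9.95
tcp_pos: [0.6054, 0.1378, 0.0872]
orientation: [[0.379, 0.925, -0.001], [0.925, -0.379, -0.0], [-0.0, -0.001, -1.0]]
force: [-0.2, 3.0, -0.8]
width: -0.0001
gripper_force: 1.2
```

```bash
for i in 1 2; do python3 -m inch '[[[-0.2,0.1,0],[0,0,0],1],[[-0.3,0.1,0],[0,0,0],1],[[-0.3,0.1,0],[0,0,0],1]]' | grep -E 'tcp|^force'; done
```

```text
tcp_pos: [0.6056, 0.1361, 0.0873]
force: [-0.5, 9.5, -2.9]
tcp_pos: [0.6057, 0.1354, 0.0874]
force: [0.4, 22.2, -4.1]
```

```bash
python3 -m inch '[[[1.5,0,0],[0,0,0],1],[[3,0,-1],[0,0,0],1],[[3,-1,-6],[0,0,0],1],[[3,-6,-10],[0,0,0],1],[[3,-12,-10],[0,0,0],1]]'
python3 -m inch '[[[0,-3,-2],[0,0,0],1],[[0,-5,-4],[0,0,0],1],[[0,-5,-4],[0,0,0],1]]'
python3 look.py w5
python3 - <<'E'
from h import *
C=cam('wrist');print('ball@.5',proj(C,arm(.5,.08,0,.097)))
E
```

```text
t: 11.32
tcp_pos: [0.5078, 0.2059, 0.1913]
orientation: [[0.38, 0.925, 0.008], [0.925, -0.38, 0.002], [0.005, 0.006, -1.0]]
force: [-0.7, 1.5, -0.1]
width: -0.0003
gripper_force: 0.0
t: 11.7
tcp_pos: [0.4597, 0.2246, 0.2295]
orientation: [[0.377, 0.926, 0.004], [0.926, -0.377, 0.001], [0.003, 0.003, -1.0]]
force: [0.4, -0.1, 0.2]
width: 0.0001
gripper_force: 0.0
contact_pad [(array([475., 193.]), 0.82)]
swing_grip [(array([472., 195.]), 0.83)]
adapter_1 [(array([242., 166.]), 0.96), (array([281., 274.]), 0.87), (array([444., 175.]), 0.82)]
-0.2 pad top pt [442.33719026 215.80615246] bar [478.57243824 220.83288536] [-1.58  4.59 17.68]
-0.3 pad top pt [445.30233436 200.6410252 ] bar [481.33740888 208.35354075] [ 0.23  4.55 17.68]
-0.37 pad top pt [448.3197919  189.96921054] bar [484.04277386 199.5986532 ] [ 1.5   4.64 17.68]
ad [451.85242568 188.54515435]
ball@.5 [535.25885151 298.3642541 ]
```

View pics/w5.png

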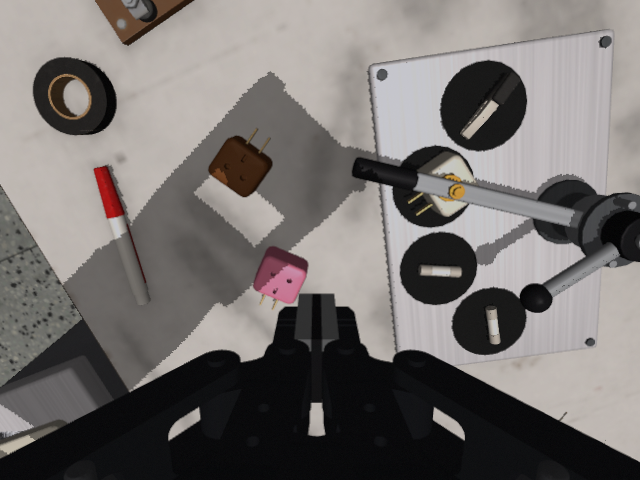

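The lever ball sits at (536,298), and I predicted (535,298) for the stop. The pad at (456,187) is over the white block, nothing else has been disturbed, and the robot is clear.

```bash
python3 -c "
from bench import manip
print(manip.finish_job())"
```

```text
the job is handed in; nothing more can be done
None
```

The swing arm's pad stands over the middle of the white plug adapter, within about 1 mm across the arm by the wrist camera, and the lock lever is pushed to its right-hand stop; I handed the job in with the robot clear of everything.

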